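Load a drive into the wiping carousel and index it

TASK

Take the blue-topped drive out of the rack and load it upright into the empty blue pocket that stands at the yellow pointer of the drive carousel; the pocket floats several millimetres sideways, so feel gently for its mouth, then press the drive fully home without forcing it. Then turn the carousel exactly one click clockwise, seen from above, so that the next empty pocket stands at the pointer, and let go. Leave the other drives, the screwdriver and the fan as they are.

Things in the scene. Friction and masses are not known exactly. Their poses are not given: they have to be found in the camera images.
- drive: the 2.5-inch drive to load: aluminium with a blue top band, 140 g, standing on a 70 x 15 mm foot, 100 mm tall, its flat faces 15 mm apart. Origin: centre of its foot; x along the 70 mm, y across the 15 mm, z up. It starts upright in one of the three rack slots (which one varies).
- drive_black: bystander drive with a black top band, in another rack slot, standing on a 70 x 15 mm foot, 100 mm tall, its flat faces 15 mm apart. Origin: centre of its foot; x along the 70 mm, y across the 15 mm, z up. 
- drive_yellow: bystander drive with a yellow top band, in another rack slot, standing on a 70 x 15 mm foot, 100 mm tall, its flat faces 15 mm apart. Origin: centre of its foot; x along the 70 mm, y across the 15 mm, z up. 
- rack: fixed drive rack on the table, a black base 200 x 96 x 8 mm with three grey slots in a row along its x at -64, 0 and +64 mm; each slot is 19 x 74 mm inside with walls up to 40 mm above the table; drives stand on the base, 8 mm above the table, their 70 mm along the rack's y. Origin: centre of its underside, on the table.
- carousel: whole drive carousel: fixed grey base 284 mm across, 30 mm high; on it a black wheel, 276 mm across, top 45 mm above the table, with six radial pockets 60 deg apart, walls up to 85 mm above the table. Four hold white-topped drives fixed to the wheel, tops at 145 mm. A drive pressed on any part of it with over 60 N breaks. Origin: underside centre, on the wheel's axis, which is vertical.
- pointer (a point): tip of the yellow pointer on a tongue of the fixed base, 145 mm from the axis along the base's -x, 32 mm above the table. At the start the empty blue pocket stands at it; the next pocket counter-clockwise from it seen from above, grey, is empty too.
- pocket (a point): nominal centre of the blue pocket's floor, on the wheel, 90 mm from the axis, 45 mm above the table. x inward, along its length (73 mm inside), y across it (17 mm), z up. From 20 mm above the floor down a brass spring roller in the +y wall rubs the drive: pushing past it takes 4 to 15 N, then the foot meets the rigid floor.
- mouth (a point): nominal centre of the blue pocket's mouth, 40 mm above point pocket, same axes. Walls are flat-topped, unchamfered, 10 mm thick beside the length, 6 mm at the ends. The pocket floats on a stiff slide: its true centre is up to 8 mm either side of this point along y (not measured; shifts under 12 N sideways), exact in x. A drive fits either way round with 1 mm play per side, 1.5 mm per end.
- handle (a point): middle of the red bar handle on the wheel's central column, on the wheel's axis, 172 mm above the table. The bar is 50 mm long along this point's x, 16 mm wide along y and 40 mm tall (150 to 190 mm above the table; the drives in the wheel top out at 145 mm); grip it across y from above. The point turns with the wheel.
- wheel (a joint): angle of the carousel wheel, rad, growing clockwise seen from above. 0 at the start: click 1; the next clicks are at 1.047 and 2.094. A sprung detent resists by up to about 0.7 N m in the first half of each click and pulls the wheel on in the second half. It cannot turn back beyond -0.12.
- screwdriver: bystander: screwdriver with an orange handle, 200 mm long, lying along its x on the table
- fan: bystander: black fan module 60 x 38 x 60 mm standing on the table; origin at the centre of its underside
Not all that is in view belongs to the job. Leave any pink look-alike of the drive alone.

How it is judged:
By the outcome, as a careful person would: the job done as asked, in the order asked, and still so for the second after the job is handed in, with the robot touching nothing.
It also fails if it takes over 72 s, if anything falls off the work surface, if the arm or the gripper's body presses on something with over 40 N, if the wrist force passes 120 N, or if a joint passes its speed limit or range.

ROBOT

A 6-joint arm with a two-finger parallel gripper is mounted at the origin on the work surface. World frame = base frame: x ahead of the robot, y to its left, z up, the work surface at z = 0. Lengths are in m, angles in rad, forces in N, time in s.
With the tool pointing down it reaches from about 0.25 to 0.8 m from the base axis. Payload 3.9 kg.
Tool frame: the origin (TCP) lies at the very end of the fingers, on their centre line; the grasp point (between the pads) lies 19 mm behind it; z points along the fingers, y is the line along which they close (so a half turn about z gives the same grasp; the last joint's range is limited). The gripper opens to 85 mm and grips with 20 to 120 N. Pads are 22 mm wide; open, the fingers measure 114 mm over their backs; the gripper's body (76 mm by 85 mm) begins 54 mm behind the grasp point. The pads swing forward as they close: fully open they stand 13 mm farther back than shut.
Start: joints at [-1.231, 0.26, -0.138, 1.173, 0, 1.571], TCP at [0.175, -0.495, 0.204] pointing down, gripper open.
Joint ranges: [-2.78, 2.78], [-0.83, 1.72], [-1.28, 1.37], [-1.9, 2.12], [-1.57, 1.48], [-3.14, 3.14]. Speed limits (rad/s): [2.57, 2.57, 3.14, 3.14, 3.14, 3.14].

INTERFACE

Orientations are given as a unit quaternion [w, x, y, z].
In Python, from cell import ctrl gives the robot as it stands.
- The arm moves only by the tool step_arm, never from a script. Its argument "deltas" is one flat list of numbers, 7 for each row, row after row: the turn, a rotation vector about the tool's x, y, z in rad, then the shift along the tool's x, y, z in m, then the closure, from -1 (fully open) to 1 (shut), so that 0 is half open. In form: [wx, wy, wz, dx, dy, dz, jaw, wx, wy, wz, dx, dy, dz, jaw, ...]. A call has 1 to 12 rows; each row shifts and turns the commanded pose from where the row before left it, along the tool's axes as they then stand; what a row does not reach is not made up. A row lasts 1/8 s, in which the tool goes at most 62.5 mm and 10.7 degrees, less where a joint would pass 70% of its speed; a pose out of reach is approached as far as the arm can. A call with a gripper value outside its range is refused whole. The fingers move at their own pace and stop on an object; "force" is the grip in N (left out, the last holds). Time passes only in rows, so rows that do not move let the fingers close. It gives the time, the measured TCP pose, the force, the opening and the grip force at its end, in the units of the state.
- ctrl.sense(): the state, without advancing time (a new reading comes with each control period).
- ctrl.read_camera(name): name is "side" or "top" or "wrist"; returns a dict with "color" (420x560x3 uint8, blue, green, red), "fx", "fy", "cx", "cy" (pixels), "k1" (the pictures are not rectified: a ray, as slopes to the right and down, at radius r is drawn at 1 + k1 r^2 times it, then the intrinsics apply), "rvec" (rotation vector, rad) and "tvec" (3), from world to camera coordinates, as OpenCV has them. Camera axes: x right, y down, z forward; pixel columns grow to the right and rows downward; lengths in m; the calibration is good to about 2 mm. A picture is of the moment at which its call begins. There is no depth.
- ctrl.hand_in(): hands the job in; it is judged then, once.
Trained networks look in a picture, given as the dict that the camera call returned (one of the last four; its "shot" number tells which), for a name from the list of things; names that differ only in an ending like _2 or _b are one class to them, and where a whole thing is asked for, a point or a joint stands for the part that bears it (a point fixed in the world has none). Each returns a list of dicts, best first, with "confidence" (0 to 1); they miss things now and then, are a little off and sometimes report something else, mostly with a low value. They report only what shows in the picture. A call takes as long as a camera call. They do not tell look-alikes from the thing itself.
- ctrl.outline_of(query, picture): "mask" (420x560 bool, what is visible of it) and "extent" ([left, top, right, bottom] in pixels, round what is visible of it).
The state is a dict: "clock": time; "joints": joint angles; "dq": joint speeds; "joint_torque": joint torques, N m; "eef_pos": TCP position; "tcp_rot": TCP orientation; "contact_force": force on the tool from outside, world axes, zero at the start; "moment": the same for the moment, N m; "opening": opening from 0.0 (shut) to 1.0 (fully open); "grasp_force": force on a finger pad.
Only numpy, scipy, OpenCV 4.12 (cv2) and the standard library are available. Lean on these libraries where they do the work, as an engineer would, in place of code of your own. Each camera call takes 0.05 s, during which the arm holds its last target. There are 200 camera calls.

## Working session

There is one attempt and no reset: what is moved stays moved. The work goes in short steps, Python scripts to look and compute and a tool call to move; the robot and the scene stay as the last step left them, time stands still between calls to the robot, and variables do not carry over. Pictures are saved under pics/ and viewed, at most 10 in all, crops included, and the job is handed in when it is done.

Besides the shell and the picture viewer there is one more tool, called after "Call:" by a JSON object that holds its "method" and its "body". step_arm: Moves the arm, as the interface text tells. Its arguments: {"type":"object","properties":{"deltas":{"type":"array","items":{"type":"number"}},"force":{"type":"number"}},"required":["deltas"]}

```bash
mkdir -p pics; ls
cat > h.py <<'E'
import numpy as np, cv2
from cell import ctrl
def ray(p,u,v):
    K=np.array([[p['fx'],0,p['cx']],[0,p['fy'],p['cy']],[0,0,1]])
    d=np.array([p['k1'],0,0,0,0],float)
    s=cv2.undistortPoints(np.array([[[u,v]]],float),K,d)[0,0]
    R=cv2.Rodrigues(np.array(p['rvec'],float))[0]; t=np.array(p['tvec'],float).ravel()
    return -R.T@t, R.T@np.array([s[0],s[1],1.])
def at_z(p,u,v,z):
    o,d=ray(p,u,v); return o+d*(z-o[2])/d[2]
def proj(p,X):
    K=np.array([[p['fx'],0,p['cx']],[0,p['fy'],p['cy']],[0,0,1]])
    return cv2.projectPoints(np.atleast_2d(np.array(X,float)),np.array(p['rvec'],float),np.array(p['tvec'],float),K,np.array([p['k1'],0,0,0,0],float))[0][:,0]
E
python3 - <<'E'
from h import *
a=ctrl.read_camera('top'); b=ctrl.read_camera('side')
cv2.imwrite('pics/top.png',a['color']);cv2.imwrite('pics/side.png',b['color'])
for p in(a,b): print(ray(p,280,210))
for n in('drive','rack','carousel','handle','pocket','fan','screwdriver'):
  for k in(a,b):
    print(n,[(round(r['confidence'],2),[int(x) for x in r['extent']]) for r in ctrl.outline_of(n,k)][:7])
print(ctrl.sense())
E
```

```text
pics
(array([ 0.29873815, -0.0150037 ,  1.16927203]), array([ 0.20241972, -0.01199963, -0.97932138]))
(array([0.17440125, 0.90911839, 0.77149864]), array([ 0.29723338, -0.77793058, -0.55397496]))
drive [(0.83, [328, 220, 357, 233]), (0.57, [383, 260, 403, 282]), (0.47, [327, 266, 357, 279]), (0.3, [400, 224, 423, 248])]
drive [(0.8, [353, 188, 367, 225]), (0.62, [311, 178, 324, 208]), (0.58, [358, 163, 387, 200]), (0.35, [184, 200, 323, 322])]
rack [(0.7, [313, 177, 352, 246])]
rack [(0.78, [259, 186, 332, 223])]
carousel [(0.62, [179, 144, 280, 263]), (0.29, [181, 144, 279, 248])]
carousel [(0.81, [186, 197, 318, 318])]
handle [(0.6, [180, 145, 278, 245])]
handle [(0.58, [186, 195, 307, 307])]
pocket [(0.88, [179, 145, 278, 246])]
pocket [(0.89, [184, 198, 305, 306]), (0.41, [256, 188, 332, 222])]
fan [(0.62, [397, 228, 423, 249])]
fan [(0.95, [332, 162, 352, 184])]
screwdriver [(0.82, [128, 206, 137, 274])]
screwdriver [(0.64, [313, 176, 322, 208]), (0.54, [198, 357, 215, 369])]
{'clock': 0.8, 'joints': array([-1.23100377e+00,  2.59963181e-01, -1.38080553e-01,  1.17273297e+00,
       -8.40742425e-06,  1.57080575e+00]), 'dq': array([ 0.00088034, -0.00082087,  0.00092972, -0.00038121, -0.00121555,
       -0.00081   ]), 'joint_torque': array([ 1.37399617e-03, -4.05555046e+01,  2.54221559e+01,  5.57022158e-04,
        2.18694590e-04, -3.99682165e-06]), 'eef_pos': array([ 0.17497082, -0.49497084,  0.20393102]), 'tcp_rot': array([ 1.03801072e-05,  9.85603106e-01,  1.69075479e-01, -2.48436526e-06]), 'contact_force': array([-0.45916148,  0.68786669, -0.19724012]), 'moment': array([-0.00991975, -0.04105788, -0.03926798]), 'grasp_force': 0.0, 'opening': 0.9969703161037026}
```

Run:
```python
import cv2
a=cv2.imread('pics/top.png');b=cv2.imread('pics/side.png')
cv2.imwrite('pics/top4.png',cv2.resize(a[135:285,170:370],None,fx=4,fy=4,interpolation=cv2.INTER_CUBIC))
cv2.imwrite('pics/side4.png',cv2.resize(b[160:330,180:400],None,fx=3.5,fy=3.5,interpolation=cv2.INTER_CUBIC))
```

```text
(no output)
```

View pics/top4.png

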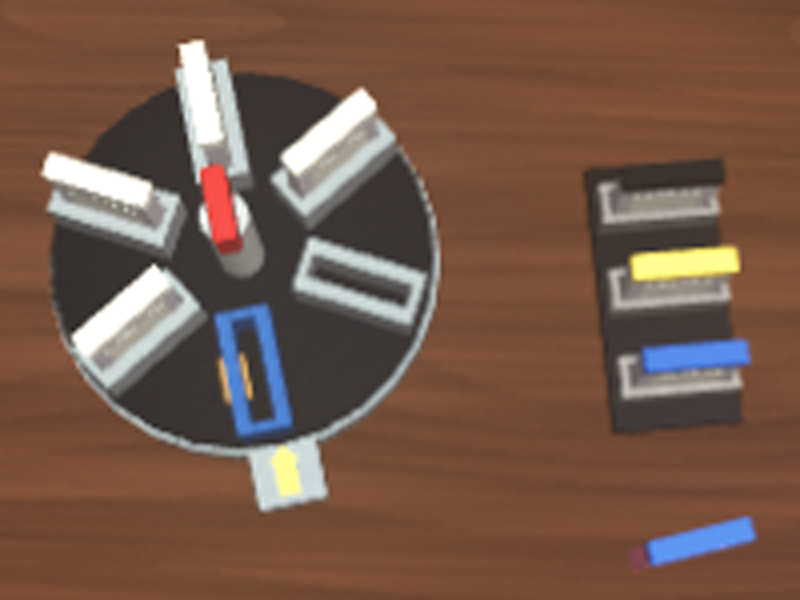

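View pics/side4.png

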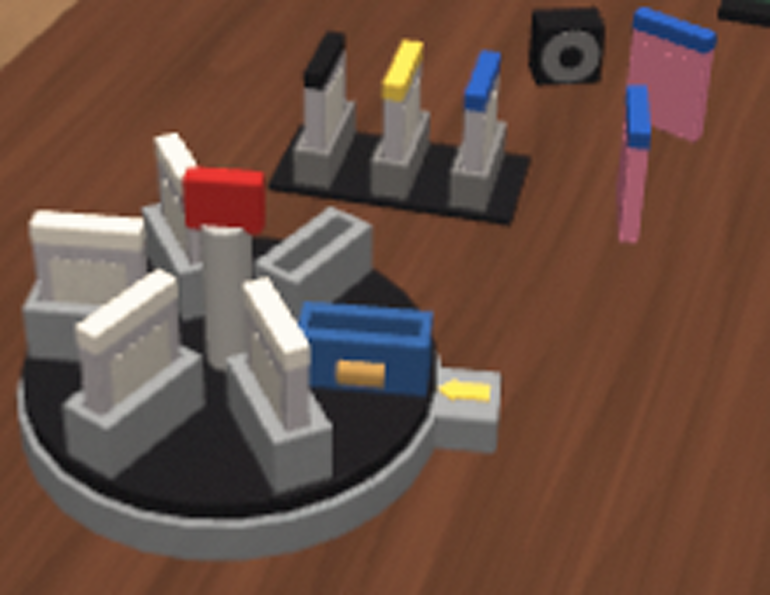

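Run:
```python
from h import *
a=cv2.imread('pics/top.png'); p=ctrl.read_camera('top'); a=p['color']
f=lambda x,y,z:at_z(p,170+x/4-.4,135+y/4-.4,z).round(4)
hsv=cv2.cvtColor(a,cv2.COLOR_BGR2HSV)
m=cv2.inRange(hsv,(100,120,120),(125,255,255))
n,l,s,c=cv2.connectedComponentsWithStats(m)
for i in range(1,n):
  if s[i,4]>20:
    pts=np.argwhere(l==i)[:,::-1].astype(np.float32); r=cv2.minAreaRect(pts); print(s[i],r)
    for z in(.108,.085): 
      print(z,'c',at_z(p,*r[0],z).round(4),'box',[at_z(p,*q,z)[:2].round(4).tolist() for q in cv2.boxPoints(r)])
print('handle top',f(221,208,.19),'ends',f(212,168,.19),f(230,250,.19))
print('pointer tip',f(285,445,.032), 'tail',f(290,495,.032))
print('pocket corners',[f(x,y,.085)[:2].tolist() for x,y in((217,314),(269,305),(292,427),(238,437))])
print('rack corners z.008',[f(x,y,.008)[:2].tolist() for x,y in((585,170),(740,418),(614,432))])
print('slot corners z.04',[f(x,y,.04)[:2].tolist() for x,y in((620,358),(742,388),(625,397))])
print('pocket grey',[f(x,y,.085)[:2].tolist() for x,y in((312,237),(427,277),(410,327),(295,287))])
```

```text
[224 211  19  33 287] ((232.92308044433594, 227.11538696289062), (31.574697494506836, 13.92424488067627), 78.69007110595703)
0.108 c [0.468 0.096 0.108] box [[0.5054, 0.1244], [0.5139, 0.0882], [0.431, 0.068], [0.4226, 0.1037]]
0.085 c [0.4716 0.0984 0.085 ] box [[0.5099, 0.1274], [0.5186, 0.0904], [0.4338, 0.0698], [0.4253, 0.1063]]
[331 220  26   8 167] ((343.4559020996094, 223.4264373779297), (6.442506313323975, 25.38654136657715), 85.60128784179688)
0.108 c [ 0.4864 -0.1992  0.108 ] box [[0.4915, -0.1643], [0.4988, -0.233], [0.4813, -0.2342], [0.4741, -0.1657]]
0.085 c [ 0.4905 -0.2032  0.085 ] box [[0.4957, -0.1676], [0.5031, -0.2377], [0.4852, -0.2389], [0.4779, -0.169]]
[392 257  14  27 157] ((398.572998046875, 269.8665771484375), (5.905844688415527, 26.009580612182617), 17.35402488708496)
0.108 c [ 0.3653 -0.347   0.108 ] box [[0.3346, -0.3282], [0.4007, -0.3507], [0.3963, -0.3661], [0.3302, -0.3434]]
0.085 c [ 0.3667 -0.3542  0.085 ] box [[0.3353, -0.335], [0.4029, -0.358], [0.3984, -0.3737], [0.3309, -0.3505]]
[332 264  26  12 148] ((344.4411926269531, 269.7647399902344), (5.5783185958862305, 26.19384765625), 75.96376037597656)
0.108 c [ 0.3627 -0.2016  0.108 ] box [[0.3607, -0.1662], [0.3788, -0.2337], [0.3647, -0.2372], [0.3466, -0.1698]]
0.085 c [ 0.3641 -0.2057  0.085 ] box [[0.362, -0.1695], [0.3806, -0.2384], [0.3661, -0.2421], [0.3477, -0.1732]]
handle top [0.5569 0.1126 0.19  ] ends [0.5827 0.1197 0.19  ] [0.5301 0.1056 0.19  ]
pointer tip [0.4271 0.079  0.032 ] tail [0.3919 0.074  0.032 ]
pocket corners [[0.5097, 0.1251], [0.517, 0.0898], [0.4335, 0.0704], [0.4256, 0.1066]]
rack corners z.008 [[0.6426, -0.134], [0.4585, -0.2493], [0.4459, -0.1569]]
slot corners z.04 [[0.4949, -0.1569], [0.4757, -0.2444], [0.467, -0.1606]]
pocket grey [[0.5657, 0.0624], [0.5398, -0.0178], [0.5045, -0.0072], [0.5301, 0.0725]]
```

Call:
{"method": "step_arm", "body": {"deltas": [0,0,0,0.0435,-0.0195,0,0,0,0,0,0.0435,-0.0195,0,0,0,0,0,0.0435,-0.0195,0,0,0,0,0,0.0435,-0.0195,0,0,0,0,0,0.0435,-0.0195,0,0,0,0,0,0.0435,-0.0195,0,0,0,0,0,0.0435,-0.0195,0,0,0,0,0,0.0435,-0.0195,0,0,0,0,0,0.0435,-0.0195,0,0,0,0,-0.168,0,0,0,0,0,0,-0.168,0,0,0,0,0,0,-0.168,0,0,0,0], "force": 45}}

```text
clock: 2.35
eef_pos: [0.4858, -0.1987, 0.2038]
tcp_rot: [-0.0, 0.911, 0.412, -0.0]
contact_force: [-0.7, 0.4, -0.7]
opening: 0.499
grasp_force: 0.0
```

Call:
{"method": "step_arm", "body": {"deltas": [0,0,-0.168,0,0,0,0,0,0,-0.168,0,0,0,0,0,0,-0.168,0,0,0,0,0,0,-0.168,0,0,0,0,0,0,-0.168,0,0,0,0,0,0,0,0,0,0,0]}}

```text
clock: 3.1
eef_pos: [0.4856, -0.199, 0.2039]
tcp_rot: [0.0, 0.667, 0.745, 0.0]
contact_force: [0.5, -0.9, 0.4]
opening: 0.498
grasp_force: 0.0
```

```bash
cat >> h.py <<'E'
def blue(p):
    hsv=cv2.cvtColor(p['color'],cv2.COLOR_BGR2HSV)
    n,l,s,c=cv2.connectedComponentsWithStats(cv2.inRange(hsv,(100,110,90),(125,255,255)))
    return [cv2.minAreaRect(np.argwhere(l==i)[:,::-1].astype(np.float32)) for i in range(1,n) if s[i,4]>150]
def yaw(s):
    from scipy.spatial.transform import Rotation as R
    M=R.from_quat(s['tcp_rot'],scalar_first=True).as_matrix()
    return M
E
python3 - <<'E'
from h import *
p=ctrl.read_camera('wrist'); cv2.imwrite('pics/w1.png',p['color'])
s=ctrl.sense();M=yaw(s);print(s['eef_pos'],M.round(3),s['opening'])
for r in blue(p): print(r,at_z(p,*r[0],.108).round(4),[at_z(p,*q,.108)[:2].round(4).tolist() for q in cv2.boxPoints(r)])
E
```

```text
[ 0.48558221 -0.19901677  0.20390526] [[-0.11   0.994 -0.   ]
 [ 0.994  0.11   0.   ]
 [ 0.    -0.    -1.   ]] 0.5047110569946658
((150.02830505371094, 183.8490447998047), (80.21855926513672, 22.939210891723633), 74.05460357666016) [ 0.37   -0.1991  0.108 ] [[0.3518, -0.1703], [0.3706, -0.1631], [0.3893, -0.2298], [0.3692, -0.2382]]
((285.5, 195.5), (79.0, 17.0), 90.0) [ 0.4877 -0.1966  0.108 ] [[0.4767, -0.1633], [0.4909, -0.1617], [0.4995, -0.2327], [0.4842, -0.2344]]
((133.02664184570312, 304.8471984863281), (14.965283393859863, 30.471479415893555), 64.35899353027344) [ 0.3497 -0.3257  0.108 ] [[0.3324, -0.3278], [0.3609, -0.3088], [0.3668, -0.3237], [0.338, -0.3434]]
```

View pics/w1.png

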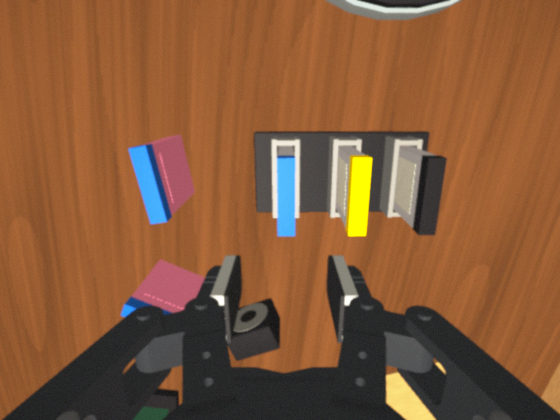

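Call:
{"method": "step_arm", "body": {"deltas": [0,0,0,0.002,0.0022,0,0,0,0,0,0,0,0.033,0,0,0,0,0,0,0.033,0,0,0,0,0,0,0.033,0,0,0,0,0,0,0.033,0,0,0,0,0,0,0,1,0,0,0,0,0,0,1,0,0,0,0,0,0,1,0,0,0,0,0,0,1,0,0,0,0,0,0,1,0,0,0,0,0,0,1], "force": 45}}

```text
clock: 4.53
eef_pos: [0.4876, -0.1968, 0.0721]
tcp_rot: [0.0, 0.666, 0.746, 0.0]
contact_force: [-0.5, -0.0, 0.7]
opening: 0.159
grasp_force: 46.3
```

Call:
{"method": "step_arm", "body": {"deltas": [0,0,0,0,0,-0.016,1,0,0,0,0,0,-0.037,1,0,0,0,0,0,-0.037,1,0,0,0,0,0,-0.038,1,0,0,0,0.046,-0.0112,0,1,0,0,0,0.046,-0.0112,0,1,0,0,0,0.046,-0.0112,0,1,0,0,0,0.046,-0.0112,0,1,0,0,0,0.046,-0.0112,0,1,0,0,0,0.046,-0.0112,0,1,0,0,0,0,0,0,1]}}

```text
clock: 5.9
eef_pos: [0.3883, 0.072, 0.2]
tcp_rot: [-0.0, 0.664, 0.748, 0.0]
contact_force: [0.1, 0.1, -1.6]
opening: 0.158
grasp_force: 46.1
```

Call:
{"method": "step_arm", "body": {"deltas": [0,0,0.1787,0,0,0,1,0,0,0.1787,0,0,0,1,0,0,0.1787,0,0,0,1,0,0,0.1787,0,0,0,1,0,0,0.1787,0,0,0,1,0,0,0.1787,0,0,0,1,0,0,0.1787,0,0,0,1,0,0,0.1787,0,0,0,1,0,0,0,0,0,0,1,0,0,0,0,0,0,1]}}

```text
clock: 7.15
eef_pos: [0.3898, 0.0694, 0.1999]
tcp_rot: [0.0, 0.992, 0.128, 0.0]
contact_force: [0.3, 0.4, -2.0]
opening: 0.157
grasp_force: 46.1
```

Run:
```python
from h import *
p=ctrl.read_camera('wrist'); cv2.imwrite('pics/w2.png',p['color'])
s=ctrl.sense();M=yaw(s);print(s['eef_pos'],M.round(3),s['opening'],s['grasp_force'])
print('cam',ray(p,280,210))
for r in blue(p): print(r)
```

```text
[0.38981282 0.06947585 0.19990176] [[ 0.968  0.253  0.   ]
 [ 0.253 -0.968 -0.   ]
 [ 0.     0.    -1.   ]] 0.1557023442704882 46.08425438404083
cam (array([0.46853017, 0.0894471 , 0.3702776 ]), array([-0.31581741, -0.07092582, -0.94630311]))
((273.5, 89.0), (106.0, 47.0), 90.0)
((284.0, 272.5), (137.0, 34.0), 90.0)
((528.1019897460938, 283.9675598144531), (19.579769134521484, 62.35538864135742), 88.31531524658203)
```

View pics/w2.png

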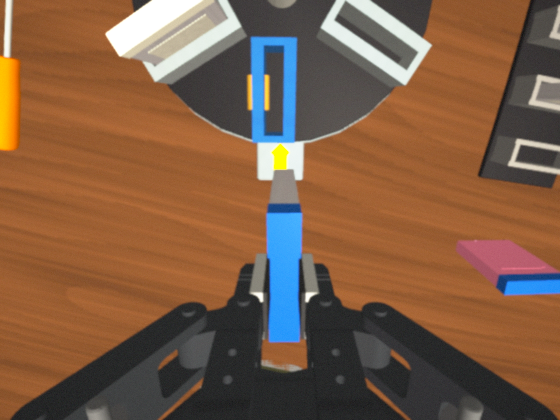

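Run:
```python
from h import *
p=ctrl.read_camera('wrist'); s=ctrl.sense();M=yaw(s);T=s['eef_pos']
a=p['color']; hsv=cv2.cvtColor(a,cv2.COLOR_BGR2HSV)
m=cv2.inRange(hsv,(100,110,90),(125,255,255))>0
q=lambda u,v,z:((at_z(p,u,v,z)-T)@M)[:2].round(4)*1000
for v in (60,75,120): print(v,np.flatnonzero(np.diff(m[v].astype(int)))[:8])
for v in (230,260,280,310,330): print(v,np.flatnonzero(np.diff(m[v,200:360].astype(int)))+200)
print('col268-280',np.flatnonzero(np.diff(m[:200,280].astype(int))), np.flatnonzero(np.diff(m[:,284].astype(int))))
b=blue(p)
for r in b[:2]:
  z=.085 if r[0][1]<150 else .236
  print([q(*c,z) for c in cv2.boxPoints(r)])
for z in (.03,.032): print('ptr',q(280,147,z))
print(a[196:216:2,284].tolist())
```

```text
60 [250 265 282 296]
75 [251 263 282 296]
120 [251 265 282 295]
230 [266 301]
260 [268 299]
280 [268 299]
310 [267 299]
330 [268 299]
col268-280 [ 36  52 131 141] [ 36 142 203 341]
[array([132.5, -26.6]), array([132.5,  11.4]), array([47.1, 12.4]), array([ 47.2, -29.1])]
[array([38.1, -6.7]), array([38.1,  8.3]), array([-36.6,   9.6]), array([-36.6,  -8. ])]
ptr [35.3 -3.2]
ptr [35.6 -3.2]
[[131, 137, 148], [131, 141, 149], [132, 139, 148], [130, 134, 138], [131, 79, 53], [129, 72, 23], [125, 64, 8], [129, 71, 25], [173, 95, 36], [253, 169, 63]]
```

Call:
{"method": "step_arm", "body": {"deltas": [0,0,0,0.03,-0.0029,0,1,0,0,0,0.03,-0.0029,0,1,0,0,0,0.0305,-0.0028,0,1,0,0,0,0,0,0.02,1,0,0,0,0,0,0.016,1,0,0,0,0,0,0.007,1,0,0,0,0,0,0,1,0,0,0,0,0,0,1]}}

```text
clock: 8.25
eef_pos: [0.4756, 0.1011, 0.1576]
tcp_rot: [-0.0, 0.992, 0.127, 0.001]
contact_force: [0.4, -0.3, -1.5]
opening: 0.158
grasp_force: 46.1
```

Run:
```python
from h import *
p=ctrl.read_camera('wrist'); cv2.imwrite('pics/w3.png',cv2.resize(p['color'][60:360,130:430],None,fx=2,fy=2,interpolation=cv2.INTER_CUBIC))
s=ctrl.sense();M=yaw(s);print(s['eef_pos'],s['contact_force'],M.round(3))
f=s['eef_pos'];z=f[2]-.064;print('foot',z)
X=lambda x,y,z:f+M@np.array([x,y,f[2]-z])
print(proj(p,[X(x,y,z) for x,y in((33.6e-3,-.0069),(33.6e-3,.0081))]).round(1))
print('pocket if centred',proj(p,[X(x-.0014,y+.0006,.085) for x,y in((.0365,-.0085),(.0365,.0085),(.0425,-.0185),(.0425,.0185))]).round(1))
```

```text
[0.47566627 0.10104777 0.15768671] [-0.44666637 -0.07036922 -1.33747963] [[ 0.968  0.252  0.001]
 [ 0.252 -0.968  0.   ]
 [ 0.001  0.    -1.   ]]
foot 0.09368671309589527
[[273.7 168.5]
 [293.9 168.5]]
pocket if centred [[272.7 164.3]
 [294.9 164.3]
 [259.5 156.6]
 [308.1 156.6]]
```

View pics/w3.png

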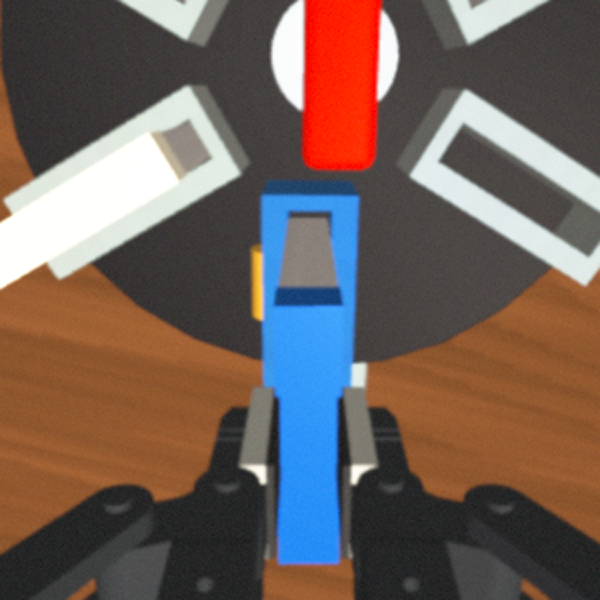

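Run:
```python
from h import *
p=ctrl.read_camera('wrist'); c=p['color']
cv2.imwrite('pics/w4.png',cv2.resize(c[145:220,245:325],None,fx=8,fy=8,interpolation=cv2.INTER_CUBIC))
for v in(159,161,166,168,170,175): print(v,[tuple(int(k) for k in x) for x in c[v,256:314:1]] if v in() else ' '.join(f"{int(x[0])}/{int(x[2])}" for x in c[v,256:314]))
```

```text
159 61/68 63/69 61/65 85/68 146/60 216/61 234/57 237/56 238/61 237/58 236/56 238/60 238/59 238/56 239/60 238/58 238/56 237/54 239/59 240/61 239/58 238/57 239/62 239/62 239/57 240/56 238/52 240/57 241/61 241/57 242/59 241/59 242/60 241/57 243/60 244/64 243/59 243/60 241/54 241/55 242/62 242/64 241/59 242/60 243/63 240/55 241/56 241/61 241/54 241/56 243/61 241/53 233/64 172/67 98/71 71/74 67/69 64/70
161 62/67 63/67 64/67 87/66 153/69 216/60 235/62 238/60 238/59 238/57 238/58 239/60 239/58 240/63 239/59 239/56 239/61 240/61 240/58 241/60 239/57 239/58 240/59 239/57 241/62 240/54 241/59 241/58 241/54 242/59 242/62 242/59 242/57 243/58 243/60 244/61 243/58 244/62 242/57 243/63 243/60 242/58 242/58 242/56 243/58 241/57 243/59 242/60 242/61 243/56 243/61 240/55 222/60 159/71 89/72 70/73 68/75 66/75
166 59/66 59/62 63/64 85/64 153/66 219/66 235/57 237/55 239/63 238/59 238/58 238/57 239/60 239/60 239/58 240/59 236/61 219/55 171/51 126/56 107/64 105/67 103/66 102/63 103/68 102/67 103/66 106/72 106/72 104/66 108/69 122/70 125/69 125/68 128/68 126/66 127/69 129/65 140/47 173/44 224/52 239/57 24
[... 634 characters left out ...]
/131 118/132 120/136 121/138 123/138 122/137 121/135 120/133 122/137 120/137 119/135 118/136 122/138 121/135 126/140 123/137 115/128 107/110 117/75 171/50 223/46 240/58 243/63 242/57 243/57 244/61 243/60 242/57 241/54 243/64 243/62 237/58 200/64 134/75 78/74 68/72 65/72 68/75
175 62/67 61/63 60/66 85/66 152/62 217/60 237/60 239/61 239/62 239/62 239/59 240/60 240/61 239/58 240/60 238/65 221/80 171/109 130/128 122/135 119/134 119/134 121/135 121/136 122/137 123/135 122/138 123/137 126/138 123/137 123/138 124/136 121/135 123/139 122/137 122/136 120/134 119/130 130/108 177/76 225/56 240/57 241/56 242/55 241/59 242/53 244/63 242/56 242/55 244/59 243/59 235/57 191/67 114/70 68/70 66/73 65/70 65/74
```

View pics/w4.png

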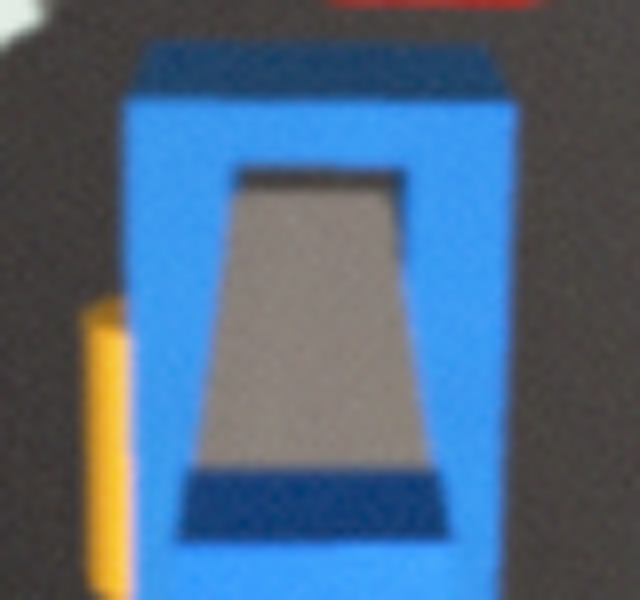

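Call:
{"method": "step_arm", "body": {"deltas": [0,0,0,-0.001,0.00075,0,1,0,0,0,0,0,0.004,1,0,0,0,0,0,0.003,1,0,0,0,0,0,0.001,1,0,0,0,0,0,0.001,1,0,0,0,0,0,0.001,1,0,0,0,0,0,0,1]}}

```text
clock: 9.22
eef_pos: [0.4743, 0.1, 0.1468]
tcp_rot: [0.0, 0.992, 0.127, -0.0]
contact_force: [-0.3, 0.8, -2.2]
opening: 0.157
grasp_force: 46.1
```

Call:
{"method": "step_arm", "body": {"deltas": [0,0,0,0,0,0.0015,1,0,0,0,0,0,0.0015,1,0,0,0,0,0,0.002,1,0,0,0,0,0,0.002,1,0,0,0,0,0,0,1]}}

```text
clock: 9.85
eef_pos: [0.4741, 0.1, 0.1397]
tcp_rot: [0.0, 0.992, 0.127, -0.0]
contact_force: [0.6, -0.3, -2.5]
opening: 0.156
grasp_force: 46.1
```

Call:
{"method": "step_arm", "body": {"deltas": [0,0,0,0,0,0.003,1,0,0,0,0,0,0.003,1,0,0,0,0,0,0.003,1,0,0,0,0,0,0.002,1,0,0,0,0,0,0.002,1,0,0,0,0,0,0.002,1]}}

```text
clock: 10.6
eef_pos: [0.4749, 0.0999, 0.1253]
tcp_rot: [0.0, 0.992, 0.127, 0.001]
contact_force: [-0.3, -1.0, 0.7]
opening: 0.16
grasp_force: 46.5
```

Call:
{"method": "step_arm", "body": {"deltas": [0,0,0,0,0,0.002,1,0,0,0,0,0,0.002,1,0,0,0,0,0,0.002,1,0,0,0,0,0,0.002,1,0,0,0,0,0,0.002,1,0,0,0,0,0,0,1]}}

```text
clock: 11.35
eef_pos: [0.474, 0.0998, 0.1145]
tcp_rot: [0.0, 0.992, 0.127, -0.0]
contact_force: [1.1, -1.9, -1.9]
opening: 0.155
grasp_force: 46.0
```

Call:
{"method": "step_arm", "body": {"deltas": [0,0,0,0,0,0.002,1,0,0,0,0,0,0.0015,1,0,0,0,0,0,0.0005,1,0,0,0,0,0,0.0005,1,0,0,0,0,0,0,1]}}

```text
clock: 11.98
eef_pos: [0.4743, 0.0999, 0.1104]
tcp_rot: [0.0, 0.992, 0.127, -0.0]
contact_force: [0.4, -1.2, -0.8]
opening: 0.156
grasp_force: 46.3
```

Call:
{"method": "step_arm", "body": {"deltas": [0,0,0,0,0,0.0005,1,0,0,0,0,0,0.0005,1,0,0,0,0,0,0.0005,1,0,0,0,0,0,0,1]}}

```text
clock: 12.48
eef_pos: [0.4743, 0.1, 0.1091]
tcp_rot: [0.0, 0.992, 0.127, 0.0]
contact_force: [-0.5, -1.6, 2.3]
opening: 0.161
grasp_force: 46.6
```

Call:
{"method": "step_arm", "body": {"deltas": [0,0,0,0,0,0.0005,1,0,0,0,0,0,0.0005,1,0,0,0,0,0,0,1]}}

```text
clock: 12.85
eef_pos: [0.4744, 0.0999, 0.1091]
tcp_rot: [0.0, 0.992, 0.127, 0.0]
contact_force: [-3.8, -1.6, 10.2]
opening: 0.158
grasp_force: 47.5
```

Call:
{"method": "step_arm", "body": {"deltas": [0,0,0,0,0,0.0005,1,0,0,0,0,0,0.0005,1,0,0,0,0,0,0,1]}}

```text
clock: 13.22
eef_pos: [0.4745, 0.1, 0.109]
tcp_rot: [-0.0, 0.992, 0.127, 0.001]
contact_force: [-4.1, -2.1, 16.9]
opening: 0.16
grasp_force: 48.3
```

Run:
```python
from h import *
p=ctrl.read_camera('side'); cv2.imwrite('pics/s2.png',cv2.resize(p['color'][160:330,180:400],None,fx=3.5,fy=3.5,interpolation=cv2.INTER_CUBIC))
s=ctrl.sense();print(s['eef_pos'],s['contact_force'])
```

```text
[0.47450592 0.0999705  0.10903704] [-4.6311355  -2.14351161 16.63097172]
```

View pics/s2.png

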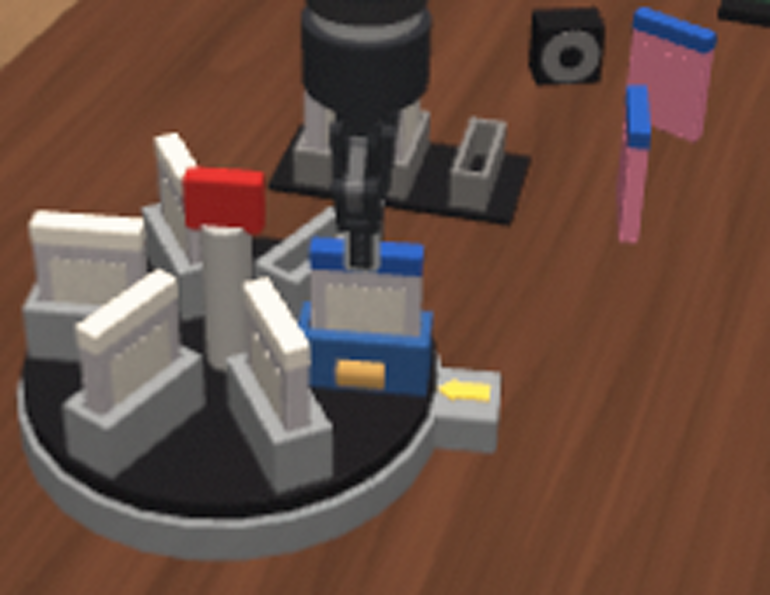

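Run:
```python
from h import *
p=ctrl.read_camera('side');s=ctrl.sense();M=yaw(s);f=s['eef_pos']
for z in(.145,.15,.155,.165):
  print(z,[((q-[180,160])*3.5).round(0).tolist() for q in proj(p,[f+M@np.array([x-.0014,-.0075,f[2]-z]) for x in(.035,-.035)])])
print([((q-[180,160])*3.5).round(0).tolist() for q in proj(p,[f+M@np.array([x-.0014,-.0185,f[2]-z]) for x in(.0425,-.0425) for z in(.085,.045)])])
```

```text
0.145 [[309.0, 248.0], [420.0, 256.0]]
0.15 [[309.0, 241.0], [420.0, 249.0]]
0.155 [[308.0, 235.0], [421.0, 243.0]]
0.165 [[308.0, 222.0], [421.0, 230.0]]
[[295.0, 333.0], [296.0, 381.0], [428.0, 343.0], [426.0, 391.0]]
```

Call:
{"method": "step_arm", "body": {"deltas": [0,0,0,0,0,-0.0015,1,0,0,0,0,0,0,0,0,0,0,0,0,0,0,0,0,0,0,0,0,0,0,0,0,0,0,0,0,0,0,0,0,0,-0.015,0,0,0,0,0,0,-0.04,0,0,0,0,0,0,-0.045,0,0,0,0,0,0,-0.04,0,0,0,0,0,0,0,0]}}

```text
clock: 14.58
eef_pos: [0.4767, 0.1005, 0.2517]
tcp_rot: [-0.0, 0.992, 0.127, 0.003]
contact_force: [0.9, -0.6, -0.3]
opening: 0.501
grasp_force: 0.0
```

Run:
```python
from h import *
p=ctrl.read_camera('wrist'); cv2.imwrite('pics/w5.png',p['color'])
s=ctrl.sense();M=yaw(s);T=s['eef_pos'];print(T,M[0].round(3))
hsv=cv2.cvtColor(p['color'],cv2.COLOR_BGR2HSV)
m=cv2.inRange(hsv,(0,180,150),(6,255,255))|cv2.inRange(hsv,(175,180,150),(180,255,255))
n,l,st,c=cv2.connectedComponentsWithStats(m);i=1+st[1:,4].argmax()
r=cv2.minAreaRect(np.argwhere(l==i)[:,::-1].astype(np.float32));print(r)
q=lambda u,v,z:((at_z(p,u,v,z)-T)@M)[:2].round(4)*1000
print([q(*k,.19) for k in cv2.boxPoints(r)],q(*r[0],.19))
for b in blue(p): print(b,[q(*k,.145) for k in cv2.boxPoints(b)])
```

```text
[0.47544566 0.10026751 0.2496434 ] [0.968 0.252 0.003]
((292.5625, 92.00111389160156), (22.335723876953125, 74.29171752929688), 1.023030161857605)
[array([64.1, -1.5]), array([113. ,  -0.5]), array([112.8,  14.5]), array([63.9, 14.4])] [89.1  6.7]
((282.41351318359375, 188.20037841796875), (37.04052734375, 95.85688781738281), 1.5481576919555664) [array([-37.2, -19.2]), array([ 51.6, -15.2]), array([50.7, 16.5]), array([-38.3,  15.6])]
((493.5080261230469, 325.6996765136719), (16.786577224731445, 59.1526985168457), 87.70938873291016) [array([-132.8,  190.6]), array([-131.7,  256.2]), array([-153.9,  262.8]), array([-154.6,  195.6])]
```

View pics/w5.png

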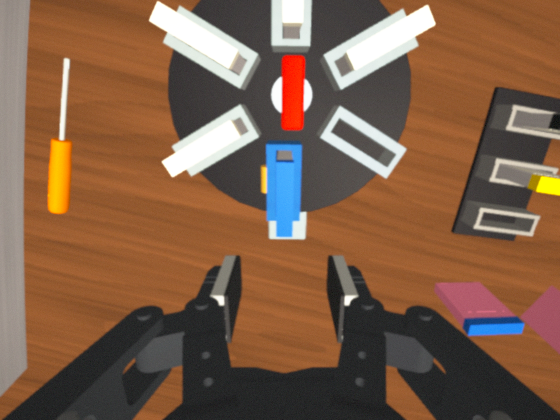

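Call:
{"method": "step_arm", "body": {"deltas": [0,0,0,0.03,0.002,0,0,0,0,0,0.03,0.002,0,0,0,0,0,0.0285,0.0022,0,0,0,0,0,0,0,0,0,0,0,0,0,0,0.035,0,0,0,0,0,0,0.035,0,0,0,0,0,0,0.026,0,0,0,0,0,0,0,0]}}

```text
clock: 15.62
eef_pos: [0.5577, 0.1155, 0.1495]
tcp_rot: [0.0, 0.992, 0.127, -0.004]
contact_force: [0.1, -1.1, 0.4]
opening: 0.501
grasp_force: 0.0
```

Call:
{"method": "step_arm", "body": {"deltas": [0,0,0,0,0,0,1,0,0,0,0,0,0,1,0,0,0,0,0,0,1,0,0,0,0,0,0,1], "force": 100}}

```text
clock: 16.12
eef_pos: [0.562, 0.1165, 0.1541]
tcp_rot: [-0.0, 0.992, 0.127, 0.001]
contact_force: [-2.4, 0.3, 6.2]
opening: 0.144
grasp_force: 99.4
```

Call:
{"method": "step_arm", "body": {"deltas": [0,0,0.06,0,0,0,1,0,0,0.06,0,0,0,1,0,0,0.06,0,0,0,1,0,0,0.06,0,0,0,1]}}

```text
clock: 16.62
eef_pos: [0.5609, 0.1199, 0.1539]
tcp_rot: [-0.08, 0.995, 0.057, -0.008]
contact_force: [-5.7, 99.5, -25.6]
opening: 0.15
grasp_force: 107.7
```

Run:
```python
from h import *
s=ctrl.sense();print(s['eef_pos'],s['contact_force'],s['moment'],s['opening'],s['grasp_force'],s['joints'].round(3),yaw(s)[:,0].round(3))
p=ctrl.read_camera('side'); cv2.imwrite('pics/s3.png',cv2.resize(p['color'][160:330,180:400],None,fx=3.5,fy=3.5,interpolation=cv2.INTER_CUBIC))
```

```text
[0.56094596 0.11985484 0.15393291] [ -5.65957639  99.48895867 -25.60517655] [18.02493317  1.08789678  0.24136147] 0.1495666207489322 107.66389528289437 [ 0.113  0.37  -0.122  1.085  0.161  3.139] [ 0.993  0.115 -0.006]
```

View pics/s3.png

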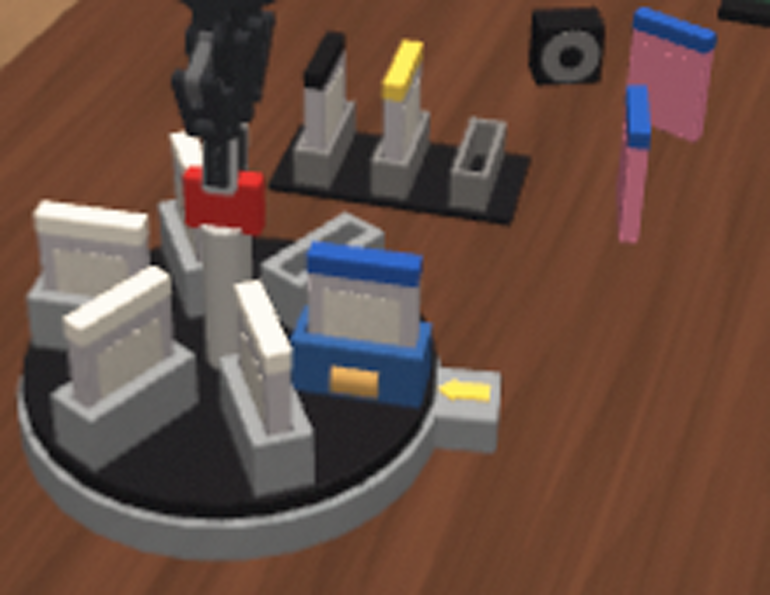

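Run:
```python
from h import *
from scipy.spatial.transform import Rotation as R
s=ctrl.sense();print(s['eef_pos'],s['contact_force'],s['moment'],s['joints'].round(3))
c=R.from_quat(s['tcp_rot'],scalar_first=True);d=R.from_quat([0,.992,.127,0],scalar_first=True)
print((c.inv()*d).as_rotvec().round(4), c.inv().apply(np.array([.562,.1165,.154])-s['eef_pos']).round(4))
```

```text
[0.56098728 0.11983998 0.15390372] [ -9.38517317 107.9350579  -12.20200316] [20.72687298  1.87498486  0.10648947] [ 0.111  0.371 -0.122  1.085  0.165  3.139]
[-0.165  -0.005  -0.1419] [ 0.0006  0.0034 -0.0007]
```

Call:
{"method": "step_arm", "body": {"deltas": [-0.08,0,-0.07,0,0.0017,0,1]}}

```text
clock: 16.8
eef_pos: [0.5614, 0.1178, 0.1536]
tcp_rot: [-0.04, 0.995, 0.092, -0.003]
contact_force: [-13.3, 86.0, 6.4]
opening: 0.147
grasp_force: 104.8
```

Call:
{"method": "step_arm", "body": {"deltas": [-0.06,0,-0.05,0,0.0012,0,1]}}

```text
clock: 16.92
eef_pos: [0.5621, 0.1158, 0.1538]
tcp_rot: [-0.007, 0.993, 0.118, 0.002]
contact_force: [-18.6, 84.3, 12.7]
opening: 0.145
grasp_force: 106.0
```

Run:
```python
from h import *
from scipy.spatial.transform import Rotation as R
s=ctrl.sense();print(s['eef_pos'],s['contact_force'],s['moment'],s['joints'].round(3))
c=R.from_quat(s['tcp_rot'],scalar_first=True);d=R.from_quat([0,.992,.127,0],scalar_first=True)
print((c.inv()*d).as_rotvec().round(4), c.inv().apply(np.array([.562,.1165,.154])-s['eef_pos']).round(4))
```

```text
[0.56211832 0.11583848 0.1537875 ] [-18.55156679  84.25934881  12.65077557] [17.82858191  4.36945754  0.0356789 ] [ 0.194  0.364 -0.119  1.083  0.014  3.1  ]
[-0.0142 -0.0051 -0.0184] [ 0.     -0.0007 -0.0002]
```

Call:
{"method": "step_arm", "body": {"deltas": [-0.014,0,-0.018,0,-0.003,0,1]}}

```text
clock: 17.05
eef_pos: [0.5623, 0.1152, 0.1539]
tcp_rot: [0.005, 0.992, 0.127, 0.003]
contact_force: [-19.4, 84.8, 15.3]
opening: 0.144
grasp_force: 107.1
```

Call:
{"method": "step_arm", "body": {"deltas": [0,0,0,0,-0.005,0,1]}}

```text
clock: 17.18
eef_pos: [0.5624, 0.1147, 0.1541]
tcp_rot: [0.013, 0.992, 0.126, 0.004]
contact_force: [-19.4, 84.6, 17.0]
opening: 0.145
grasp_force: 106.7
```

Call:
{"method": "step_arm", "body": {"deltas": [0,0,0,0,0,0,0.4,0,0,0,0,0,0,0.4,0,0,0,0,0,0,0]}}

```text
clock: 17.55
eef_pos: [0.5658, 0.1007, 0.1531]
tcp_rot: [0.03, 0.992, 0.124, 0.006]
contact_force: [-8.2, 59.0, 6.2]
opening: 0.498
grasp_force: 30.7
```

Run:
```python
from h import *
s=ctrl.sense();print(s['eef_pos'],s['contact_force'],s['moment'],s['joints'].round(3),s['opening'],yaw(s).round(3))
p=ctrl.read_camera('side'); cv2.imwrite('pics/s4.png',cv2.resize(p['color'][160:330,180:400],None,fx=3.5,fy=3.5,interpolation=cv2.INTER_CUBIC))
```

```text
[0.56582057 0.10074333 0.15314921] [-8.23324047 59.00915337  6.16597241] [12.66680409  1.83763798  0.04453903] [ 0.212  0.365 -0.122  1.078 -0.06   3.105] 0.4975492268768929 [[ 0.969  0.246  0.018]
 [ 0.246 -0.968 -0.057]
 [ 0.004  0.06  -0.998]]
```

View pics/s4.png

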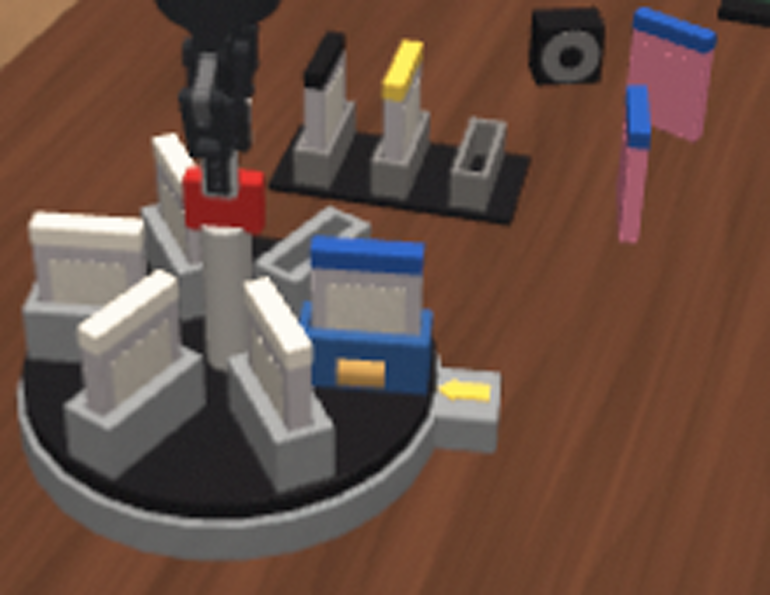

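Call:
{"method": "step_arm", "body": {"deltas": [0,0,0,0,-0.01,0,0,0,0,0,0,0,0,0]}}

```text
clock: 17.85
eef_pos: [0.5659, 0.1002, 0.1534]
tcp_rot: [0.039, 0.992, 0.121, 0.007]
contact_force: [-5.3, 37.7, 10.4]
opening: 0.503
grasp_force: 19.3
```

Call:
{"method": "step_arm", "body": {"deltas": [0,0,0,0,-0.012,0,0,0,0,0,0,0,0,0]}}

```text
clock: 18.1
eef_pos: [0.5634, 0.0996, 0.1512]
tcp_rot: [0.051, 0.992, 0.118, 0.005]
contact_force: [-1.4, 11.6, 6.5]
opening: 0.502
grasp_force: 6.0
```

Call:
{"method": "step_arm", "body": {"deltas": [0,0,0,0,-0.008,0,0,0,0,0,0,0,0,0]}}

```text
clock: 18.35
eef_pos: [0.5612, 0.0992, 0.1489]
tcp_rot: [0.053, 0.991, 0.12, 0.003]
contact_force: [0.1, 5.3, 3.7]
opening: 0.499
grasp_force: 2.4
```

Run:
```python
from h import *
from scipy.spatial.transform import Rotation as R
s=ctrl.sense();print(s['eef_pos'],s['contact_force'],s['joints'].round(3),yaw(s)[:,2].round(3))
c=R.from_quat(s['tcp_rot'],scalar_first=True);d=R.from_quat([0,.992,.127,0],scalar_first=True)
print((c.inv()*d).as_rotvec().round(4), c.inv().apply(np.array([0,0,.1])).round(4))
```

```text
[0.56122942 0.09921521 0.14887707] [0.07258772 5.25396432 3.65824057] [ 0.239  0.368 -0.132  1.077 -0.105  3.141] [ 0.019 -0.104 -0.994]
[ 0.1054  0.007  -0.0141] [-0.0006  0.0105 -0.0994]
```

Call:
{"method": "step_arm", "body": {"deltas": [0,0,-0.05,0,-0.004,0,0,0,0,0,0,0.003,-0.03,0,0,0,0,0,0.003,-0.03,0,0,0,0,0,0.003,-0.035,0,0,0,0,0,0,0,0]}}

```text
clock: 18.98
eef_pos: [0.5624, 0.1027, 0.246]
tcp_rot: [0.054, 0.988, 0.144, 0.004]
contact_force: [0.9, 0.3, -0.0]
opening: 0.498
grasp_force: 0.0
```

Run:
```python
from h import *
from scipy.spatial.transform import Rotation as R
s=ctrl.sense();print(s['eef_pos'],s['contact_force'],s['joints'].round(3),yaw(s)[:,2].round(3))
c=R.from_quat(s['tcp_rot'],scalar_first=True);d=R.from_quat([0,.992,.127,0],scalar_first=True)
print((c.inv()*d).as_rotvec().round(4))
```

```text
[0.56242315 0.10266269 0.2460061 ] [ 0.85809557  0.31074352 -0.0346827 ] [ 0.247  0.33   0.067  1.311 -0.109  3.1  ] [ 0.023 -0.106 -0.994]
[0.1086 0.0067 0.034 ]
```

Call:
{"method": "step_arm", "body": {"deltas": [0.109,0.007,0,0,0,0,0,0,0,-0.1726,0,0,0,0,0,0,-0.1726,0,0,0,0,0,0,-0.1726,0,0,0,0,0,0,-0.1726,0,0,0,0,0,0,-0.1726,0,0,0,0,0,0,-0.1726,0,0,0,0,0,0,-0.1726,0,0,0,0,0,0,-0.1726,0,0,0,0,0,0,-0.1726,0,0,0,0,0,0,-0.1726,0,0,0,0,0,0,-0.1726,0,0,0,0]}}

```text
clock: 20.48
eef_pos: [0.5598, 0.1022, 0.2417]
tcp_rot: [-0.004, 0.457, 0.89, -0.003]
contact_force: [-0.6, -0.5, -0.1]
opening: 0.498
grasp_force: 0.0
```

Call:
{"method": "step_arm", "body": {"deltas": [0,0,-0.1726,0,0,0,0,0,0,-0.1726,0,0,0,0,0,0,-0.1726,0,0,0,0,0,0,-0.1726,0,0,0,0,0,0,-0.1726,0,0,0,0,0,0,-0.1726,0,0,0,0,0,0,-0.1726,0,0,0,0,0,0,0,0,0,0,0,0,0,0,0,0,0,0]}}

```text
clock: 21.6
eef_pos: [0.5602, 0.1028, 0.2425]
tcp_rot: [-0.004, -0.126, 0.992, 0.0]
contact_force: [-0.3, -0.4, -0.6]
opening: 0.499
grasp_force: 0.0
```

```bash
cat > hd.py <<'E'
from h import *
from scipy.spatial.transform import Rotation as R
s=ctrl.sense();T=s['eef_pos'];M=yaw(s);print(T,s['contact_force'],s['joints'].round(3))
c=R.from_matrix(M);d=R.from_quat([0,-.127,.992,0],scalar_first=True)
print('to des',(c.inv()*d).as_rotvec().round(4))
for cam in('wrist','top','side'):
  p=ctrl.read_camera(cam)
  hsv=cv2.cvtColor(p['color'],cv2.COLOR_BGR2HSV)
  m=cv2.inRange(hsv,(0,180,120),(6,255,255))|cv2.inRange(hsv,(174,180,120),(180,255,255))
  n,l,st,cc=cv2.connectedComponentsWithStats(m)
  for i in range(1,n):
    if st[i,4]<60: continue
    r=cv2.minAreaRect(np.argwhere(l==i)[:,::-1].astype(np.float32))
    pts=[at_z(p,*k,.19) for k in cv2.boxPoints(r)]
    e=[pts[1]-pts[0],pts[2]-pts[1]];e=max(e,key=lambda v:np.hypot(*v[:2]))
    ctr=at_z(p,*r[0],.19);print(cam,st[i],'world',ctr.round(4),'ang',np.degrees(np.arctan2(e[1],e[0])).round(1),'tool',((ctr-T)@M).round(4),[np.hypot(*(pts[j+1]-pts[j])[:2]).round(4) for j in(0,1)])
E
python3 hd.py
```

```text
[0.56018498 0.10278203 0.24248871] [-0.28420225 -0.3809507  -0.60263992] [ 1.810e-01  3.330e-01  6.600e-02  1.313e+00  1.000e-03 -7.100e-02]
to des [ 0.0016 -0.0082 -0.0028]
wrist [ 290  180   22   72 1405] world [0.5577 0.1143 0.19  ] ang 15.9 tool [-0.0009  0.0117  0.0525] [np.float64(0.015), np.float64(0.0559)]
side [233 208  23  19 371] world [0.5478 0.1452 0.19  ] ang 113.5 tool [0.001  0.0441 0.0526] [np.float64(0.0478), np.float64(0.0674)]
```

Call:
{"method": "step_arm", "body": {"deltas": [0,-0.008,-0.015,-0.0046,0.0119,0,0,0,0,0,0,0,0,0,0,0,0,0,0,0.03,0,0,0,0,0,0,0.03,0,0,0,0,0,0,0.02,0,0,0,0,0,0,0.0095,0,0,0,0,0,0,0,0,0,0,0,0,0,0,1,0,0,0,0,0,0,1,0,0,0,0,0,0,1,0,0,0,0,0,0,1], "force": 90}}

```text
clock: 23.12
eef_pos: [0.5628, 0.1168, 0.1552]
tcp_rot: [0.002, -0.135, 0.991, 0.002]
contact_force: [-1.8, 1.4, 5.5]
opening: 0.152
grasp_force: 88.4
```

```bash
cat > st.py <<'E'
from h import *
s=ctrl.sense();M=yaw(s);print(s['eef_pos'],s['contact_force'].round(1),s['moment'].round(2),s['joints'].round(3),s['opening'],s['grasp_force'],'z',M[:,2].round(3),'yaw',np.degrees(np.arctan2(M[1,0],M[0,0])))
E
python3 st.py
```

```text
[0.56277755 0.11678781 0.15518473] [-1.8  1.4  5.5] [ 0.39  0.34 -0.06] [ 0.203  0.365 -0.114  1.088  0.003 -0.067] 0.15193880587365252 88.4321665763855 z [ 0.003  0.004 -1.   ] yaw -164.53494939235665
```

Call:
{"method": "step_arm", "body": {"deltas": [0,0,0.06,0,0,0,1,0,0,0.06,0,0,0,1,0,0,0.06,0,0,0,1,0,0,0.06,0,0,0,1]}}

```text
clock: 23.62
eef_pos: [0.5628, 0.1166, 0.1552]
tcp_rot: [0.002, -0.015, 1.0, 0.001]
contact_force: [-2.0, 0.7, 6.2]
opening: 0.15
grasp_force: 88.9
```

```bash
python3 st.py
```

```text
[0.56282474 0.11661934 0.15520064] [-2.   0.7  6.2] [0.15 0.25 0.82] [ 0.203  0.365 -0.114  1.088  0.002  0.173] 0.1495450569186901 88.89901399612427 z [ 0.003  0.003 -1.   ] yaw -178.26928673692612
```

Call:
{"method": "step_arm", "body": {"deltas": [0,0,0.08,0,0,0,1,0,0,0.08,0,0,0,1,0,0,0.08,0,0,0,1,0,0,0.08,0,0,0,1,0,0,0.08,0,0,0,1,0,0,0.08,0,0,0,1,0,0,0.08,0,0,0,1,0,0,0.08,0,0,0,1,0,0,0.08,0,0,0,1,0,0,0.06,0,0,0,1,0,0,0.027,0,0,0,1,0,0,0,0,0,0,1]}}

```text
clock: 25.12
eef_pos: [0.5626, 0.116, 0.1552]
tcp_rot: [0.001, 0.379, 0.925, 0.002]
contact_force: [-2.4, -0.1, 7.0]
opening: 0.151
grasp_force: 88.5
```

```bash
python3 st.py
```

```text
[0.5625839  0.11603691 0.15521917] [-2.4 -0.1  7. ] [-0.04  0.43 -0.09] [ 0.202  0.365 -0.114  1.089  0.002  0.98 ] 0.1509544202440988 88.51241111755371 z [ 0.003  0.002 -1.   ] yaw 135.44117456538746
```

Call:
{"method": "step_arm", "body": {"deltas": [0,0,0,0,0,0,0,0,0,0,0,0,0,0,0,0,0,0,0,0,0,0,0,0,0,0,0,0,0,0,0,0,0,-0.03,0,0,0,0,0,0,-0.035,0,0,0,0,0,0,-0.04,0,0,0,0,0,0,-0.04,0,0,0,0,0,0,0,0]}}

```text
clock: 26.25
eef_pos: [0.5639, 0.1162, 0.3023]
tcp_rot: [0.003, 0.379, 0.925, 0.003]
contact_force: [0.1, 0.0, -0.5]
opening: 0.499
grasp_force: 0.0
```

Run:
```python
from h import *
exec(open('hd.py').read())
for cam in('wrist','top','side'):
  p=ctrl.read_camera(cam)
  cv2.imwrite(f'pics/end_{cam}.png',p['color'])
  for b in blue(p): print(cam,np.round(b[0],0),np.round(b[1],0),round(b[2]),at_z(p,*b[0],.12).round(3))
# expected blue pocket position after 60 deg cw
ax=np.array([.5628,.1166]);v=np.radians(15+180-60)
print('expected',ax+.09*np.array([np.cos(v),np.sin(v)]))
```

```text
[0.56394413 0.11617699 0.3022662 ] [ 0.07239053  0.00614333 -0.52793852] [0.202 0.326 0.21  1.446 0.002 0.979]
to des [ 0.0056  0.0067 -1.0319]
wrist [273 158  18  58 873] world [0.5596 0.1192 0.19  ] ang -44.2 tool [ 0.0055 -0.0018  0.1122] [np.float64(0.0151), np.float64(0.0538)]
side [237 204  14  26 182] world [0.5471 0.1404 0.19  ] ang 125.5 tool [0.0293 0.0045 0.1122] [np.float64(0.023), np.float64(0.0981)]
wrist [291.  91.] [35. 81.] 2 [0.503 0.185 0.12 ]
wrist [  7. 235.] [18. 51.] 17 [ 0.374 -0.178  0.12 ]
top [398. 270.] [ 6. 26.] 18 [ 0.365 -0.343  0.12 ]
top [345. 270.] [ 6. 27.] 76 [ 0.362 -0.2    0.12 ]
side [372. 168.] [24.  7.] 20 [ 0.36  -0.297  0.12 ]
side [257. 253.] [28.  9.] 58 [0.511 0.166 0.12 ]
side [259. 278.] [41. 21.] 68 [0.474 0.239 0.12 ]
expected [0.49916039 0.18023961]
```

```bash
python3 -c "
from cell import ctrl
print(ctrl.hand_in())"
```

```text
the job is handed in; nothing more can be done
None
```

The job is handed in. The blue-topped drive is fully home in the blue pocket, the carousel is turned one click clockwise (60° measured), and the gripper is clear of everything. My first try at turning the handle ran the last joint to its limit: the wrist force reached at least 108 N of the allowed 120 N, and that joint read 3.141 against its 3.14 limit. I released the handle, re-gripped it half a turn round and completed the click with low forces.

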